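# Hold the amber glass blank up for the inspection camera

### The job

Switch on the inspection light by pushing its red-knobbed lever all the way over. Then take the amber glass blank out of the drying rack and hold it in the air in the middle of the gap between the inspection camera and its light panel, level with the lens, its broad face square to the lens and its long edges in line with the panel's sides, so that it leans just as the head leans. Finish while still holding it there, steady and touching nothing else; leave the other blanks in their slots and do not knock the inspection head out of its setting.

Things in the scene. Friction and masses are not known exactly. Their poses are not given: they have to be found in the camera images.
- amber: Amber-orange opaque glass blank standing on its short edge in a slot of the rack: a flat plate 6 mm thick (x, the normal of its broad faces), 80 mm wide (y), 100 mm high (z), about 120 g, with a pale 22 mm dot on both faces. Origin at the centre of its bottom edge, z up. The rack hides its lowest 22 mm; above that it is free to grip across the thickness.
- amber_center (a point): Centre of the amber blank, 50 mm above its bottom edge; same axes as the blank.
- green: Green glass blank of the same size and shape, in another slot; stays there.
- blue: Blue glass blank of the same size and shape, in another slot; stays there.
- rack: Fixed wooden drying rack, 200 mm (x) by 110 mm (y); slot floors 10 mm, slot walls 32 mm above the table. Three slots, 9 mm wide and 22 mm deep, run along its y at x = -62, 0 and +62 mm; a blank stands in each, in any order, broad faces looking along the rack's x. Origin at the centre of the underside, z up.
- stand: Fixed inspection stand: dark base 150 x 90 x 14 mm and a post with a stiff hinge (along the stand's y) 105 mm above the table, on which the head tilts. It stands up to 260 mm high. Origin at the centre of the underside, z up; x points from the light panel (robot's side) to the camera (far side). The camera end is raised: the head leans 0.12 to 0.5 rad back towards the robot.
- panel (a point): Centre of the white face of the light panel, 92 mm square in a black frame, at the robot's end of the head's 200 mm aluminium bar; it faces the lens. Same axes as gap.
- lens (a point): Front of the camera's black lens, 30 mm in diameter; the blue camera behind it is 42 mm square and 45 mm long, at the far end of the head's bar. Same axes as gap.
- gap (a point): Middle of the gap between lens and panel, on the lens axis, 85 mm from the hinge, fixed to the head. Its x runs along the lens axis from panel to camera, y is level, z points up along the panel's sides. The panel's face is 78 mm away towards -x, the lens 76 mm towards +x, the head's bar 80 mm towards -z; the panel reaches 46 mm, the camera 21 mm above it along z. Open above and at the sides.
- lamp_base: Grey switch box of the light, 70 x 50 x 25 mm, fixed on the table. Origin at the centre of the underside, z up; its lever swings in its x-z plane about an axle 22 mm above the table.
- lamp_tip (a point): Centre of the red ball knob, 26 mm in diameter, on the 50 mm lever of the switch box.
- lamp (a joint): Angle of the lever, rad: near 0 it leans 0.5 rad towards the switch box's -x (off), 1.0 is fully over, leaning 0.5 rad to +x (on). It has light friction (1 to 2 N at the knob), no spring, and stays where it is left.
Mind the look-alikes: they are no part of the job. Several things have the shape of the lamp_base; the one meant has the colours described above.

How it is judged:
On the way, in this order (a step that is already met when the one before it is completed fails the run):
1. the light's lever is pushed fully over (value of joint lamp above 0.85 rad), for 0.2 s.
2. the amber blank is gripped and lifted clear of the rack (height (world z) of amber above 0.045 m and contact force between the fingers and amber above 1 N and contact force between amber and rack below 0.1 N), for 0.2 s.
At the end, for the whole second after the job is handed in: Amber blank gripped and still, centre within 15 mm of the gap's middle, face normal within 0.15 rad of the lens axis, long edges within 0.15 rad of the panel's sides, over 100 mm up; it and the arm clear of the stand; lever over (above 0.85 rad); other blanks within 20 mm of their start (distance between amber_center and gap below 0.015 m and angle between the x axis of amber and the x axis of gap, either way round below 0.15 rad and angle between the z axis of amber and the z axis of gap, either way round below 0.15 rad and height (world z) of amber above 0.1 m and contact force between the fingers and amber above 2 N and contact force between amber and stand below 0.1 N and contact force between the arm and stand below 0.5 N and linear speed of amber below 0.02 m/s and angular speed of amber below 0.15 rad/s and value of joint lamp above 0.85 rad and not (distance of green from where it was at the start of the episode above 0.02 m) and not (distance of blue from where it was at the start of the episode above 0.02 m)); the arm keeps its last pose, push and grip.
It fails at once if the green or blue blank is disturbed by more than 20 mm (distance of any of green, blue from where it was at the start of the episode above 0.02 m).
It fails at once if the inspection head is knocked out of its setting by more than 8 mm at the middle of the gap (distance of gap from where it was at the start of the episode above 0.008 m).
It also fails if it takes over 45 s, if anything falls off the work surface, if the arm or the gripper's body presses on something with over 40 N, if the wrist force passes 120 N, or if a joint passes its speed limit or range.

### The arm

A 6-joint arm with a two-finger parallel gripper is mounted at the origin on the work surface. World frame = base frame: x ahead of the robot, y to its left, z up, the work surface at z = 0. Lengths are in m, angles in rad, forces in N, time in s.
With the tool pointing down it reaches from about 0.4 to 0.825 m from the base axis. Payload 7 kg.
Tool frame: the origin (TCP) lies on the centre line of the jaws, within the pads' length; the fingertips stand 22 mm ahead of it and the grasp point (between the pads) lies 3 mm ahead of it; z points along the fingers, y is the line along which they close (so a half turn about z gives the same grasp; the last joint's range is limited). The gripper opens to 88 mm and grips with 3 to 60 N. Pads are 19 mm wide; open, the fingers measure 130 mm over their backs; the gripper's body (78 mm by 193 mm) begins 47 mm behind the grasp point.
Start: joints at [-0.814, 0.359, 0.012, 0, -1.224, -0.288], TCP at [0.305, -0.602, 0.249] pointing down, gripper open.
Joint ranges: [-3.07, 3.07], [-1.43, 2.12], [-1.02, 1.25], [-3.03, 1.67], [-3.05, -0], [-3.03, 3.03]. Speed limits (rad/s): [2.39, 2.39, 3.01, 3.14, 3.14, 3.14].

### API

Orientations are given as [roll, pitch, yaw] about the fixed x, y, z axes, in that order (R = Rz(yaw) Ry(pitch) Rx(roll)).
In Python, from station import arm gives the robot as it stands.
- The arm moves only by the tool arm_command, never from a script. Its argument "series" is one flat list of numbers, 7 for each row, row after row: the turn, a rotation vector about the tool's x, y, z each as a share of 90 degrees, from -1 to 1, then the shift along the tool's x, y, z each as a share of 0.1 m, from -1 to 1, then the opening, from 0 (shut) to 1 (fully open). A call has 1 to 8 rows; each row is the pose to reach, as a shift and turn from the pose commanded when the call began, along the tool's axes at that moment; what a row does not reach only later rows make up. A row lasts 1/8 s, in which the tool goes at most 62.5 mm and 10.7 degrees, less where a joint would pass 70% of its speed; a pose out of reach is approached as far as the arm can. A call with a number of a shift or a turn outside -1 to 1 is refused whole. A call with a gripper value outside its range is refused whole. The fingers move at their own pace and stop on an object; "force" is the grip in N (left out, the last holds). Time passes only in rows, so rows that repeat a pose let the fingers close. It gives the time, the measured TCP pose, the force, the opening and the grip force at its end, in the units of the state.
- arm.get_state(): the state, without advancing time (a new reading comes with each control period).
- arm.grab_frame(name): name is "side" or "top"; returns the picture (420x560x3 uint8, blue, green, red); there is no depth.
- arm.camera_model(name): a dict with "fovy" (degrees; the focal length in pixels is half the picture's height over the tangent of half this angle, whatever the lens; pixels are square), "cx", "cy" (the principal point, pixels), "pose" (4x4, takes a point from camera to world coordinates). Camera axes: x right, y down, z forward; pixel columns grow to the right and rows downward; lengths in m; the calibration is good to about 2 mm. A picture is of the moment at which its call begins. camera_model takes no time and is no camera call.
- arm.job_done(): hands the job in; it is judged then, once.
The state is a dict: "t": time; "q": joint angles; "qd": joint speeds; "joint_efforts": joint torques, N m; "eef_pos": TCP position; "ee_rot": TCP orientation; "force": force on the tool from outside, world axes, zero at the start; "moment": the same for the moment, N m; "width": finger opening in m; "gripper_force": force on a finger pad.
Only numpy, scipy, OpenCV 4.12 (cv2) and the standard library are available. Lean on these libraries where they do the work, as an engineer would, in place of code of your own. Each camera call takes 0.05 s, during which the arm holds its last target. There are 200 camera calls.

## Working session

There is one attempt and no reset: what is moved stays moved. The work goes in short steps, Python scripts to look and compute and a tool call to move; the robot and the scene stay as the last step left them, time stands still between calls to the robot, and variables do not carry over. Pictures are saved under pics/ and viewed, at most 10 in all, crops included, and the job is handed in when it is done.

Besides the shell and the picture viewer there is one more tool, called after ">>>" as name(argument=value, ...) on one line, values as JSON. arm_command: Moves the arm, as the interface text tells. Its arguments: {"type":"object","properties":{"series":{"type":"array"},"force":{"type":"number"}},"required":["series"]}

```bash
mkdir -p pics; ls
python3 - <<'E'
from station import arm
import cv2,numpy as np
for n in("side","top"):
    f=arm.grab_frame(n); cv2.imwrite(f"pics/{n}0.png",f)
    m=arm.camera_model(n); print(n,m["fovy"],m["cx"],m["cy"],np.round(m["pose"],4).tolist(), [k for k in m])
print(arm.get_state())
E
```

```text
pics
side 45.74334116282293 284.29450929804665 211.69385955180593 [[-0.7845, -0.3582, 0.5062, -0.0331], [-0.6199, 0.4357, -0.6525, 0.6905], [0.0132, -0.8257, -0.5639, 0.7834], [0.0, 0.0, 0.0, 1.0]] ['fovy', 'cx', 'cy', 'pose']
top 51.968276906318664 277.8735093315999 202.51665949665505 [[-0.0246, -0.9959, 0.0867, 0.477], [-0.9993, 0.027, 0.0258, -0.0952], [-0.028, -0.086, -0.9959, 1.1357], [0.0, 0.0, 0.0, 1.0]] ['fovy', 'cx', 'cy', 'pose']
{'t': 0.1, 'q': array([-8.13866400e-01,  3.59354301e-01,  1.11886329e-02, -2.93376123e-04,
       -1.22413226e+00, -2.88088767e-01]), 'qd': array([-0.00214795, -0.0002848 ,  0.0036987 ,  0.00044532, -0.00073328,
       -0.0005306 ]), 'joint_efforts': array([-4.76956266e-04, -5.84165311e+01,  2.93751258e+01,  7.01552153e+00,
        1.01535057e-02, -4.69321947e-05]), 'eef_pos': array([ 0.30479228, -0.60182619,  0.24771046]), 'ee_rot': array([ 3.14007457e+00, -1.62229563e-04, -2.67285126e+00]), 'force': array([-0.03191668,  0.0234415 ,  0.66377774]), 'moment': array([0.00204121, 0.04163893, 0.0020891 ]), 'gripper_force': 0.0, 'width': 0.08772266148507116}
```

View pics/side0.png

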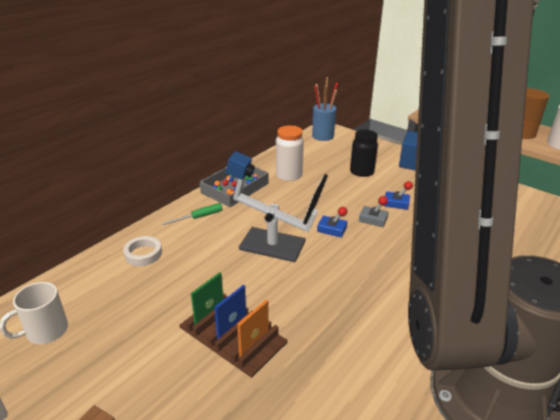

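View pics/top0.png

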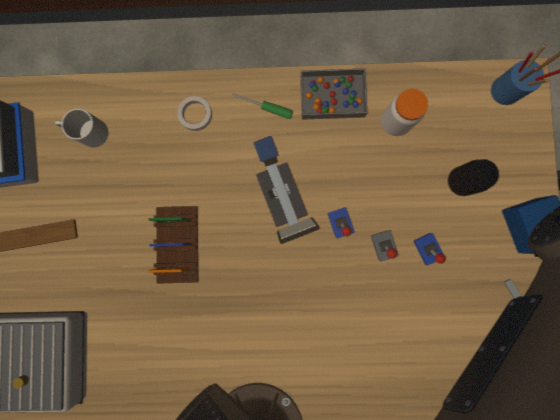

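The side view shows the green, blue and amber blanks at (208,298), (231,312) and (254,328), with the stand's head around (275,205). The top view shows the rack at (177,245), with amber at (167,270), and the head running from the panel (297,230) to the camera (265,149).

There are three lever switches:
- Blue: side (333,226), top (341,223)
- Grey: side (374,215), top (385,245)
- Blue: side (397,199), top (430,249)

The grey one in the middle fits, because the box is described as grey. I'll confirm it in an enlarged crop, together with the head.

```bash
cat > h.py <<'E'
import numpy as np,cv2
from station import arm
from scipy.spatial.transform import Rotation as R
M={n:arm.camera_model(n) for n in("side","top")}
def ray(n,p):
    m=M[n];f=210/np.tan(np.radians(m["fovy"])/2);P=np.array(m["pose"])
    d=P[:3,:3]@[(p[0]-m["cx"])/f,(p[1]-m["cy"])/f,1];return P[:3,3],d/np.linalg.norm(d)
def plane(n,p,z):
    o,d=ray(n,p);return o+d*(z-o[2])/d[2]
def tri(ps,pt):
    (a,u),(b,v)=ray("side",ps),ray("top",pt)
    s=np.linalg.lstsq(np.c_[u,-v],b-a,rcond=None)[0];x,y=a+s[0]*u,b+s[1]*v
    return (x+y)/2,np.linalg.norm(x-y)
def proj(n,X):
    m=M[n];f=210/np.tan(np.radians(m["fovy"])/2);P=np.linalg.inv(np.array(m["pose"]));c=P[:3,:3]@X+P[:3,3]
    return np.array([m["cx"]+f*c[0]/c[2],m["cy"]+f*c[1]/c[2]])
def blobs(im,lo,hi,amin=15):
    k=cv2.inRange(cv2.cvtColor(im,cv2.COLOR_BGR2HSV),lo,hi)
    n,l,s,c=cv2.connectedComponentsWithStats(k)
    return [(c[i].round(1).tolist(),int(s[i,4]),np.array(np.where(l==i)[::-1]).T) for i in range(1,n) if s[i,4]>=amin]
E
python3 - <<'E'
import cv2,numpy as np
from h import *
s=cv2.imread("pics/side0.png");t=cv2.imread("pics/top0.png")
z=lambda im,x,y,w,h,k:cv2.resize(im[y:y+h,x:x+w],None,fx=k,fy=k,interpolation=cv2.INTER_CUBIC)
cv2.imwrite("pics/c1.png",np.hstack([z(s,230,145,100,120,4),z(t,240,130,85,120,4)]))
cv2.imwrite("pics/c2.png",np.hstack([z(s,315,175,100,70,4),z(t,325,200,85+20,70,4)][:2])[:,:800])
for n,im in(("side",s),("top",t)):
    for nm,lo,hi in(("red",(0,170,90),(6,255,255)),("amber",(8,200,120),(16,255,255)),("green",(55,120,30),(85,255,160)),("blue",(108,150,60),(125,255,255))):
        for c,a,p in blobs(im,lo,hi,25):
            r=cv2.minAreaRect(p.astype(np.float32)); print(n,nm,c,a,np.round(cv2.boxPoints(r)).astype(int).tolist())
E
```

```text
side red [315.8, 94.0] 38 [[314, 86], [316, 86], [318, 103], [316, 103]]
side red [407.8, 184.9] 44 [[404, 182], [411, 182], [411, 188], [404, 188]]
side red [382.1, 200.2] 42 [[379, 197], [385, 197], [385, 204], [379, 204]]
side red [342.1, 211.0] 48 [[337, 211], [342, 206], [347, 211], [342, 216]]
side green [207.5, 210.7] 128 [[192, 211], [219, 203], [221, 209], [194, 217]]
side green [206.2, 296.8] 755 [[180, 302], [218, 273], [234, 293], [195, 322]]
side blue [397.4, 201.0] 218 [[384, 205], [386, 192], [408, 195], [407, 208]]
side blue [331.5, 226.9] 305 [[317, 230], [321, 215], [346, 221], [342, 236]]
side blue [229.3, 310.3] 774 [[202, 318], [241, 284], [257, 303], [218, 336]]
top red [548.2, 74.4] 50 [[536, 77], [559, 70], [560, 72], [536, 80]]
top red [346.0, 230.9] 53 [[343, 235], [343, 227], [350, 227], [350, 235]]
top red [391.2, 253.0] 60 [[387, 249], [395, 249], [395, 257], [387, 257]]
top red [439.9, 257.9] 66 [[436, 254], [444, 254], [444, 262], [436, 262]]
top amber [411.6, 103.6] 700 [[397, 89], [426, 89], [426, 118], [397, 118]]
top amber [163.5, 270.6] 70 [[148, 270], [180, 270], [180, 272], [148, 272]]
top green [276.5, 109.6] 190 [[261, 108], [263, 102], [291, 111], [289, 118]]
top green [164.8, 218.8] 72 [[149, 218], [180, 218], [180, 220], [149, 220]]
top blue [16.7, 149.3] 483 [[0, 103], [24, 103], [24, 182], [0, 182]]
top blue [426.3, 247.4] 185 [[415, 241], [431, 233], [442, 256], [426, 264]]
```

View pics/c1.png

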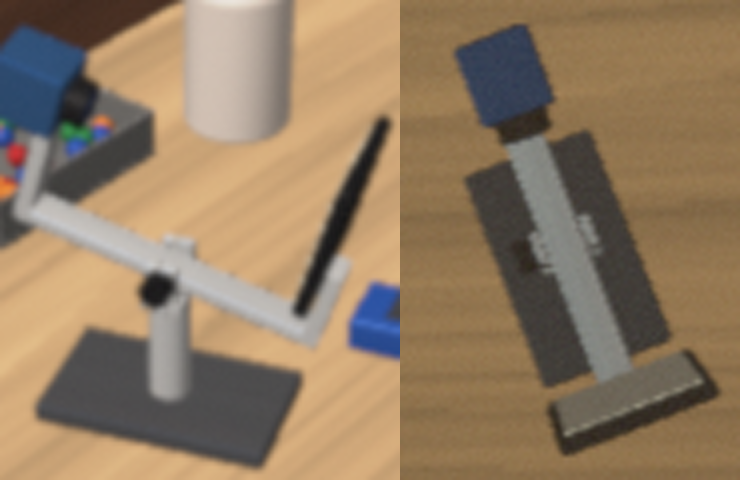

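View pics/c2.png

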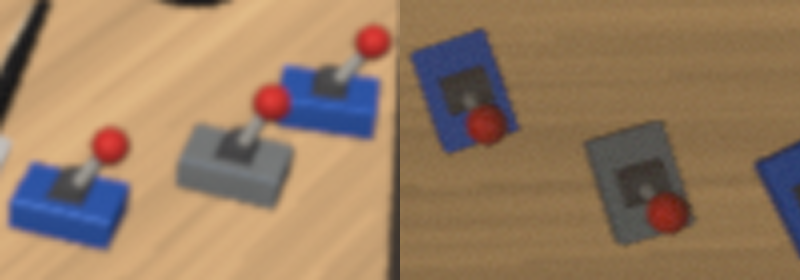

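The crops show the grey switch between the two blue ones, so it is the one meant. Its box corners in the top view are (371,235), (390,230), (399,255) and (380,261), and its knob at top (391,253) leans toward the robot (off). On the head, the camera end is up. The panel's near edge runs from side (305,223) to (326,175), and the bar lies between them.

Run:
```python
from h import *
np.set_printoptions(precision=4,suppress=True)
print("knob",tri((382.1,200.2),(391.2,253.0)))
def rect(c,z):
    P=np.array([plane("top",p,z) for p in c]); print(" sides",np.linalg.norm(P-np.roll(P,-1,0),axis=1),"centre",P.mean(0)); return P
# order: far-left, far-right, near-right, near-left
L=rect([(371.3,235),(390.5,230.5),(398.8,255.5),(380.5,261.3)],.025)
d=L[0]+L[1]-L[2]-L[3]; print("lamp yaw",np.arctan2(d[1],d[0]))
S=rect([(256.5,174.3),(287.5,162.5),(307.3,215.5),(276.5,226.5)],.014)
d=S[0]+S[1]-S[2]-S[3]; yaw=np.arctan2(d[1],d[0]); print("stand yaw",yaw)
O=S.mean(0)*[1,1,0]; X=np.array([np.cos(yaw),np.sin(yaw),0]);Y=np.array([-X[1],X[0],0])
def vp(p,off):
    o,r=ray("side",p); P=o+r*(Y@(O+off*Y-o))/(Y@r); return np.array([X@(P-O),P[2]])
f=lambda p:(230+p[0]/4,145+p[1]/4)
a,b=vp(f((300,312)),.05),vp(f((385,120)),.05); print("panel edge",a,b,"lean",np.arctan2(-(b-a)[0],(b-a)[1]),np.linalg.norm(b-a))
a,b=vp(f((55,198)),.0),vp(f((305,318)),.0); print("bar",a,b,"tilt",np.arctan2((a-b)[1],(a-b)[0]),np.linalg.norm(a-b))
print("hinge px",vp(f((158,290)),.02),"lens",vp(f((84,102)),0))
t=cv2.imread("pics/top0.png");s=cv2.imread("pics/side0.png")
for nm,lo,hi,r in(("amber",(5,150,60),(20,255,255),(262,280)),("green",(50,100,20),(90,255,200),(212,226)),("blue",(105,120,30),(128,255,255),(238,252))):
    k=cv2.inRange(cv2.cvtColor(t,cv2.COLOR_BGR2HSV),lo,hi);m=np.zeros_like(k);m[r[0]:r[1],140:192]=k[r[0]:r[1],140:192]
    p=np.array(np.where(m>0)[::-1]).T.astype(np.float32); print(nm,len(p),p.min(0),p.max(0),cv2.minAreaRect(p))
    for c in sorted(set(p[:,0]))[::6]: print(c,p[p[:,0]==c,1],end=' ')
    print()
b=[q for q in blobs(s,(5,150,60),(20,255,255),200) if 230<q[0][0]<275]
for c,a,p in b:
    print(c,a,cv2.approxPolyDP(cv2.convexHull(p.astype(np.int32)),3,True)[:,0].tolist())
```

```text
knob (array([ 0.4395, -0.3404,  0.0712]), np.float64(0.0018216126403730235))
 sides [0.0503 0.0664 0.0488 0.0702] centre [ 0.4563 -0.3374  0.025 ]
lamp yaw 0.2844733094872894
 sides [0.0873 0.1489 0.0851 0.1471] centre [ 0.5953 -0.0772  0.014 ]
stand yaw 0.3342402445847989
panel edge [-0.0941  0.1291] [-0.1353  0.2625] lean 0.30006144231789206 0.13956321463454305
bar [0.0767 0.1379] [-0.0833  0.0884] tilt 0.3001125765153434 0.16744933081794125
hinge px [0.0029 0.1011] lens [0.0559 0.2085]
amber 390 [147. 262.] [191. 279.] ((169.0, 270.5), (17.0, 44.0), 90.0)
147.0 [270. 271. 272.] 153.0 [269. 270. 271. 272.] 159.0 [264. 266. 267. 268. 269. 270. 271. 272. 273. 277.] 165.0 [262. 267. 268. 269. 270. 271. 272. 274. 276. 277.] 171.0 [262. 264. 266. 268. 269. 270. 271. 272. 273. 275. 278. 279.] 177.0 [262. 264. 266. 267. 268. 269. 270. 271. 272. 274. 276. 279.] 183.0 [267. 268. 269. 270. 271. 272. 275. 278.] 189.0 [267. 268. 272. 273. 277. 279.] 
green 93 [149. 217.] [181. 220.] ((165.0, 218.5), (32.0, 3.0), -0.0)
149.0 [219.] 155.0 [218. 219. 220.] 161.0 [218. 219. 220.] 167.0 [218. 219. 220.] 173.0 [218. 219. 220.] 179.0 [217. 218. 219. 220.] 
blue 58 [150. 243.] [182. 245.] ((166.0, 244.0), (32.0, 2.0), -0.0)
150.0 [245.] 156.0 [244. 245.] 162.0 [244. 245.] 168.0 [244. 245.] 174.0 [244. 245.] 180.0 [244.] 
[251.9, 328.0] 1083 [[267, 300], [267, 332], [238, 357], [237, 323]]
```

Run:
```python
from h import *
np.set_printoptions(precision=4,suppress=True)
for a,b in(((267.5,299.5),(181,271)),((237,323),(147.5,271))): print(tri(a,b))
P=[plane("top",p,.11) for p in((181,271),(147.5,271))];print(P,np.linalg.norm(P[0]-P[1]))
# green/blue line centres for rack axis
for p in((165,218.9),(165,244.6),(165,271)): print(plane("top",p,.11))
print("panel far top",tri((326.2,174.5),(316.5,226)))
yaw,t=.334,.30;O=np.array([.5953,-.0772,.105])
H=R.from_euler("zy",[yaw,-t]).as_matrix()
G=O+.085*H[:,2];print("gap",G)
s=cv2.imread("pics/side0.png");tp=cv2.imread("pics/top0.png");out=[]
for n,im,(x,y) in(("side",s,(215,145)),("top",tp,(230,130))):
    c=cv2.resize(im[y:y+120,x:x+120-20*(n=="top")],None,fx=3.6,fy=3.6,interpolation=cv2.INTER_CUBIC)
    for v,col in(((0,0,0),(0,255,0)),((-.078,.046,.046),(0,0,255)),((-.078,-.046,.046),(0,0,255)),((-.078,.046,-.046),(255,0,255)),((-.078,-.046,-.046),(255,0,255)),((.076,0,0),(0,255,255)),((.076,0,.015),(0,255,255)),((.121,.021,.021),(255,255,0)),((.121,-.021,.021),(255,255,0)),((-.1,0,-.08),(255,255,255)),((.1,0,-.08),(255,255,255))):
        p=(proj(n,G+H@v)-[x,y]+.5)*3.6; cv2.circle(c,tuple(p.astype(int)),3,col,-1)
    out.append(c)
cv2.imwrite("pics/o1.png",np.hstack(out))
```

```text
(array([0.4103, 0.1653, 0.1118]), np.float64(0.001683590952089224))
(array([0.413 , 0.2457, 0.1128]), np.float64(0.003840386114506198))
[array([0.4095, 0.1653, 0.11  ]), array([0.4113, 0.2454, 0.11  ])] 0.08019713409156343
[0.5342 0.2033 0.11  ]
[0.4728 0.2034 0.11  ]
[0.4103 0.2035 0.11  ]
panel far top (array([ 0.5035, -0.1537,  0.209 ]), np.float64(0.0033483397656154674))
gap [ 0.5702 -0.0772  0.1862]
```

View pics/o1.png

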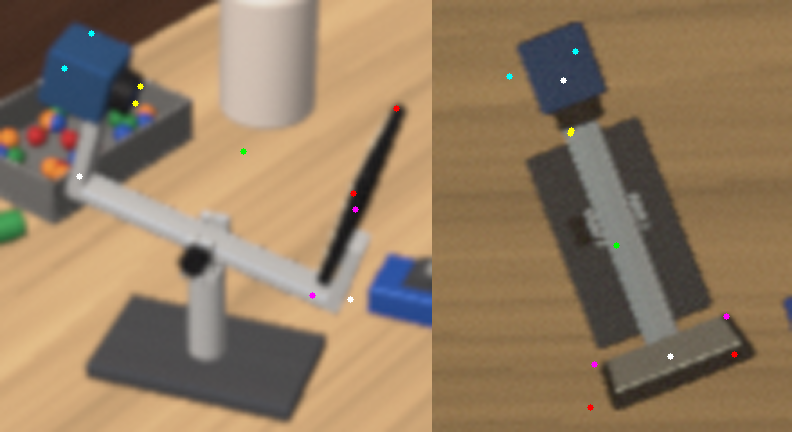

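The overlay shows my Euler order was wrong, so the points don't line up. With the correct order, the gap is near (0.572, -0.085, 0.186), and the triangulated panel corner height of 0.209 agrees. I'll push the lever first.

>>> arm_command(series=[0,0,0.11,-0.5,0.45,0,0,0,0,0.11,-1,0.9,0,0,0,0,0.11,-1,0.9,0,0,0,0,0.11,-1,0.9,0,0,0,0,0.11,-1,0.9,0,0], force=40)

```text
t: 0.72
eef_pos: [0.3532, -0.4775, 0.2483]
ee_rot: [3.141, -0.0, -2.846]
force: [-0.5, -0.1, 0.4]
width: 0.0432
gripper_force: 0.0
```

```bash
cat >> h.py <<'E'
def go(pos,rot=None):
    s=arm.get_state();T=R.from_euler("xyz",s["ee_rot"]);rot=T if rot is None else rot
    print("t %.2f"%s["t"],"pos",s["eef_pos"].round(4),"rpy",s["ee_rot"].round(3),"w %.4f gf %.1f"%(s["width"],s["gripper_force"]),"F",s["force"].round(1),"q",s["q"].round(2))
    print("turn",((T.inv()*rot).as_rotvec()/(np.pi/2)).round(3),"shift",(T.inv().apply(np.array(pos)-s["eef_pos"])/.1).round(3))
E
python3 -c "
from h import *
go([.401,-.352,.074],R.from_euler('xyz',[np.pi,0,.30-np.pi]))"
```

```text
t 0.72 pos [ 0.3532 -0.4775  0.2483] rpy [ 3.141 -0.    -2.846] w 0.0432 gf 0.0 F [-0.5 -0.1  0.4] q [-0.6   0.23 -0.17  0.   -1.17 -0.67]
turn [ 0.    -0.    -0.003] shift [-0.823  1.061  1.743]
```

>>> arm_command(series=[0,0,0,-0.4,0.5,0.4,0,0,0,0,-0.82,1,0.9,0,0,0,0,-0.82,1,0.9,0,0,0,0,-0.82,1,0.9,0,0,0,0,-0.82,1,0.9,0])

```text
t: 1.35
eef_pos: [0.4029, -0.3583, 0.1588]
ee_rot: [-3.141, -0.0, -2.846]
force: [0.4, -0.4, 0.7]
width: 0.0008
gripper_force: 0.0
```

>>> arm_command(series=[0,0,0,0,0.06,0.4,0,0,0,0,0,0.06,0.84,0,0,0,0,0,0.06,0.84,0,0,0,0,0,0.06,0.84,0])

```text
t: 1.85
eef_pos: [0.4018, -0.3527, 0.0761]
ee_rot: [-3.14, 0.001, -2.846]
force: [0.4, 0.4, 0.8]
width: 0.0005
gripper_force: 0.0
```

```bash
python3 -c "
from h import *
c=np.array([.4563,-.3374,.074]);u=np.array([np.cos(.3),np.sin(.3),0])
go(c+.0*u,R.from_euler('xyz',[np.pi,0,.30-np.pi]))"
```

```text
t 1.85 pos [ 0.4018 -0.3527  0.0761] rpy [-3.140e+00  1.000e-03 -2.846e+00] w 0.0005 gf 0.0 F [0.4 0.4 0.8] q [-0.35  0.31 -0.51  0.   -0.75 -0.92]
turn [-0.001  0.001 -0.003] shift [-0.566 -0.012  0.022]
```

>>> arm_command(series=[0,0,0,-0.12,0,0,0,0,0,0,-0.24,0,0,0,0,0,0,-0.36,0,0,0,0,0,0,-0.46,0,0,0,0,0,0,-0.52,0,0,0,0,0,0,-0.55,0,0,0,0,0,0,-0.55,0,0,0])

```text
t: 2.72
eef_pos: [0.4538, -0.3352, 0.0744]
ee_rot: [3.141, 0.0, -2.845]
force: [0.1, 0.4, -1.0]
width: 0.0004
gripper_force: 0.0
```

Run:
```python
from h import *
s=arm.grab_frame("side");t=arm.grab_frame("top")
cv2.imwrite("pics/s1.png",s);cv2.imwrite("pics/t1.png",t)
for n,im in(("side",s),("top",t)):
  for c,a,p in blobs(im,(0,170,90),(6,255,255),8): print(n,c,a)
```

```text
side [224.8, 182.2] 13
side [342.1, 211.0] 46
top [528.0, 57.5] 24
top [548.1, 74.5] 46
top [350.0, 78.6] 14
top [326.2, 85.2] 19
top [331.6, 93.9] 17
top [333.4, 101.3] 17
top [319.1, 103.2] 9
top [319.1, 110.1] 16
top [533.1, 322.8] 422
```

>>> arm_command(series=[0,0,0,-0.03,0,0,0,0,0,0,-0.06,0,0,0,0,0,0,-0.06,0,0,0])

```text
t: 3.2
eef_pos: [0.4569, -0.334, 0.0743]
ee_rot: [3.14, -0.004, -2.846]
force: [-8.5, -4.1, 3.6]
width: 0.0007
gripper_force: 4.7
```

>>> arm_command(series=[0,0,0,0.25,0,0,0,0,0,0,0.4,0,-0.4,0,0,0,0,0.5,0,-1,0,0,0,0,0.5,0,-1,0,0,0,0,0.5,0,-1,0])

```text
t: 3.82
eef_pos: [0.4109, -0.3481, 0.1748]
ee_rot: [-3.141, 0.002, -2.846]
force: [0.1, 0.3, 0.0]
width: 0.0006
gripper_force: 0.0
```

>>> arm_command(series=[0,0,-0.1,0,0.5,-0.4,0.2,0,0,-0.2,0,1,-1,0.45,0,0,-0.2,0,1,-1,0.45,0,0,-0.2,0,1,-1,0.45])

```text
t: 4.32
eef_pos: [0.3824, -0.2519, 0.2745]
ee_rot: [-3.141, 0.001, -2.531]
force: [0.5, -0.2, -0.9]
width: 0.0347
gripper_force: 0.0
```

Run:
```python
from h import *
s=arm.grab_frame("side");t=arm.grab_frame("top")
cv2.imwrite("pics/s2.png",s);cv2.imwrite("pics/t2.png",t)
P={}
for n,im in(("side",s),("top",t)):
  for c,a,p in blobs(im,(0,170,90),(6,255,255),20): print(n,c,a)
yaw=R.from_euler('xyz',[np.pi,0,.0225-np.pi])
go([.4103,.2035,.25],yaw); go([.4103,.2035,.25],R.from_euler('xyz',[np.pi,0,-.0225+np.pi/1]))
# stand overlay
w,tl=.334,.30;H=R.from_euler("ZY",[w,-tl]).as_matrix();G=np.array([.5953,-.0772,.105])+.085*H[:,2];print("gap",G)
s=cv2.imread("pics/side0.png");tp=cv2.imread("pics/top0.png");out=[]
for n,im,(x,y) in(("side",s,(215,145)),("top",tp,(230,130))):
    c=cv2.resize(im[y:y+120,x:x+120-20*(n=="top")],None,fx=3.6,fy=3.6,interpolation=cv2.INTER_CUBIC)
    for v,col in(((0,0,0),(0,255,0)),((-.078,.046,.046),(0,0,255)),((-.078,-.046,.046),(0,0,255)),((-.078,.046,-.046),(255,0,255)),((-.078,-.046,-.046),(255,0,255)),((.076,0,0),(0,255,255)),((.076,0,.015),(0,255,255)),((.121,.021,.021),(255,255,0)),((.121,-.021,.021),(255,255,0)),((-.1,0,-.08),(255,255,255)),((.1,0,-.08),(255,255,255))):
        p=(proj(n,G+H@v)-[x,y]+.5)*3.6; cv2.circle(c,tuple(p.astype(int)),3,col,-1)
    out.append(c)
cv2.imwrite("pics/o2.png",np.hstack(out))
```

```text
side [335.4, 85.5] 20
side [315.8, 93.8] 37
side [407.8, 184.9] 44
side [482.3, 186.7] 71
side [366.6, 197.4] 48
side [342.1, 211.1] 47
top [527.0, 58.9] 28
top [548.0, 74.6] 54
top [346.0, 230.9] 52
top [385.7, 236.1] 63
top [439.9, 258.0] 69
top [533.2, 322.9] 430
t 4.42 pos [ 0.3819 -0.2525  0.2729] rpy [ 3.140e+00 -1.000e-03 -2.532e+00] w 0.0384 gf 0.0 F [-0.8 -0.9 -0.8] q [-0.15 -0.02 -0.4  -0.   -1.19 -0.81]
turn [ 0.001 -0.001  0.374] shift [-2.844  3.576  0.233]
t 4.42 pos [ 0.3819 -0.2525  0.2729] rpy [ 3.140e+00 -1.000e-03 -2.532e+00] w 0.0384 gf 0.0 F [-0.8 -0.9 -0.8] q [-0.15 -0.02 -0.4  -0.   -1.19 -0.81]
turn [ 0.001 -0.001  0.402] shift [-2.844  3.576  0.233]
gap [ 0.57156891 -0.0854347   0.1862036 ]
```

View pics/o2.png

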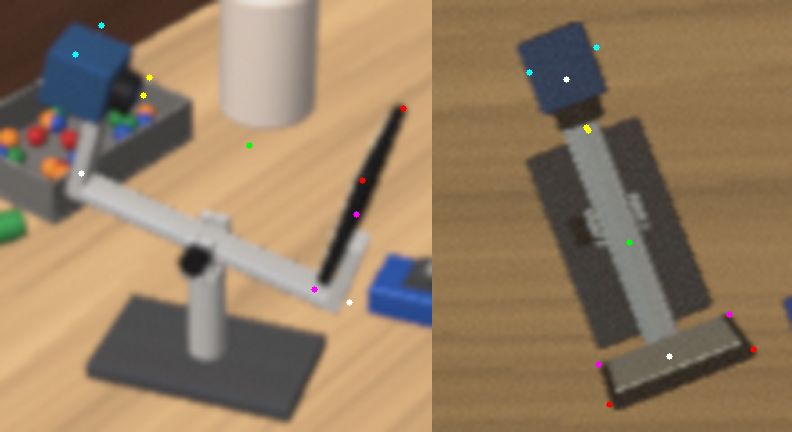

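View pics/t2.png

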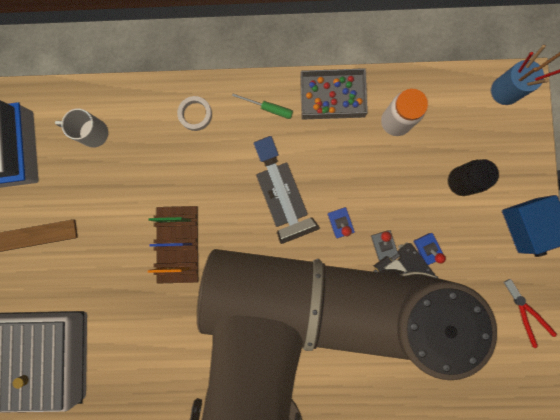

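The top view shows the lever now over: the knob moved from (391,253) to (386,236). The rack is undisturbed, and the corrected overlay fits the panel corners. Next I move over to the amber blank.

>>> arm_command(series=[0,0,-0.1,-0.35,0.45,0,0.45,0,0,-0.21,-0.7,0.9,0,0.45,0,0,-0.32,-0.7,0.9,0,0.45,0,0,-0.43,-0.7,0.9,0,0.45,0,0,-0.54,-0.7,0.9,0,0.45,0,0,-0.61,-0.7,0.9,0,0.45])

```text
t: 5.18
eef_pos: [0.3878, -0.1391, 0.2726]
ee_rot: [3.138, -0.0, -1.57]
force: [-0.2, 1.0, -0.3]
width: 0.0391
gripper_force: 0.0
```

Run:
```python
from h import *
np.set_printoptions(precision=4,suppress=True)
print("knob",tri((366.6,197.4),(385.7,236.1)))
w,tl=.334,.30;H=R.from_euler("ZY",[w,-tl]).as_matrix();G=np.array([.5953,-.0772,.105])+.085*H[:,2]
fs=lambda p:(215+p[0]/3.6-.3,145+p[1]/3.6-.3); ft=lambda p:(230+(p[0]-432)/3.6-.3,130+p[1]/3.6-.3)
for nm,a,b in(("rear -y",(72,22),(580,22)),("rear +y",(45,75),(518,45)),("front -y",(132,48),(605,95)),("panel far top",(402,105),(753,352))):
    X,e=tri(fs(a),ft(b)); print(nm,X,e,"in head",H.T@(X-G))
go([.4103,.2035,.25],R.from_euler('xyz',[np.pi,0,-np.pi/2-.01]))
```

```text
knob (array([ 0.4805, -0.3298,  0.0685]), np.float64(0.0009734785478395361))
rear -y [ 0.6973 -0.06    0.2427] 0.00223692398363877 in head [ 0.1382 -0.0172  0.0164]
rear +y [ 0.6884 -0.0224  0.223 ] 3.389300239608125e-05 in head [ 0.1361  0.0212 -0.0036]
front -y [ 0.6562 -0.0729  0.2324] 0.0037133614687461583 in head [ 0.0939 -0.0159  0.0193]
panel far top [ 0.5024 -0.1572  0.2094] 0.0017992789398485782 in head [-0.0781 -0.0451  0.0484]
t 5.17 pos [ 0.3878 -0.1391  0.2726] rpy [ 3.138 -0.    -1.57 ] w 0.0391 gf 0.0 F [-0.2  1.  -0.3] q [ 0.14 -0.11 -0.48 -0.   -1.2  -0.14]
turn [ 0.003 -0.     0.007] shift [-3.426 -0.228  0.224]
```

>>> arm_command(series=[0,0,0,-0.5,-0.06,0,0.45,0,0,0,-1,-0.1,0,0.45])

```text
t: 5.42
eef_pos: [0.3982, -0.0386, 0.2727]
ee_rot: [3.138, -0.001, -1.577]
force: [1.6, 0.4, 0.4]
width: 0.0393
gripper_force: 0.0
```

>>> arm_command(series=[0,0,0,-0.6,-0.06,0,0.45,0,0,0,-1,-0.06,0,0.45])

```text
t: 5.68
eef_pos: [0.4047, 0.0628, 0.2728]
ee_rot: [3.139, -0.002, -1.574]
force: [0.3, 0.2, 0.1]
width: 0.0393
gripper_force: 0.0
```

>>> arm_command(series=[0,0,0,-0.6,-0.06,0,0.45,0,0,0,-1,-0.06,0,0.45,0,0,0,-1,-0.06,0,0.45])

```text
t: 6.05
eef_pos: [0.411, 0.1629, 0.2722]
ee_rot: [3.138, -0.003, -1.572]
force: [-0.3, 0.6, 0.2]
width: 0.0395
gripper_force: 0.0
```

```bash
python3 -c "
from h import *
go([.4103,.2045,.16],R.from_euler('xyz',[np.pi,0,-np.pi/2-.01]))"
```

```text
t 6.05 pos [0.411  0.1629 0.2722] rpy [ 3.138e+00 -3.000e-03 -1.572e+00] w 0.0395 gf 0.0 F [-0.3  0.6  0.2] q [ 0.83 -0.05 -0.43 -0.   -1.2  -0.83]
turn [ 0.002 -0.002  0.006] shift [-0.419  0.004  1.121]
```

>>> arm_command(series=[0,0,0,-0.42,0,0,0.45,0,0,0,-0.42,0,0.5,0.45,0,0,0,-0.42,0,1,0.45,0,0,0,-0.42,0,1,0.45,0,0,0,-0.42,0,1,0.45])

```text
t: 6.68
eef_pos: [0.412, 0.2031, 0.1755]
ee_rot: [-3.141, -0.001, -1.574]
force: [0.4, -0.8, 1.0]
width: 0.0393
gripper_force: 0.0
```

Run:
```python
from h import *
go([.4103,.2055,.093],R.from_euler('xyz',[np.pi,0,-np.pi/2-.01]))
s=arm.grab_frame("side");cv2.imwrite("pics/s3.png",s[150:400,120:420])
cv2.imwrite("pics/s3.png",cv2.resize(s[230:400,130:330],None,fx=3,fy=3))
```

```text
t 6.67 pos [0.412  0.2031 0.1755] rpy [-3.141e+00 -1.000e-03 -1.574e+00] w 0.0393 gf 0.0 F [ 0.4 -0.8  1. ] q [ 0.89  0.06 -0.55  0.   -0.96 -0.89]
turn [-0.    -0.     0.004] shift [-0.024  0.017  0.825]
```

View pics/s3.png

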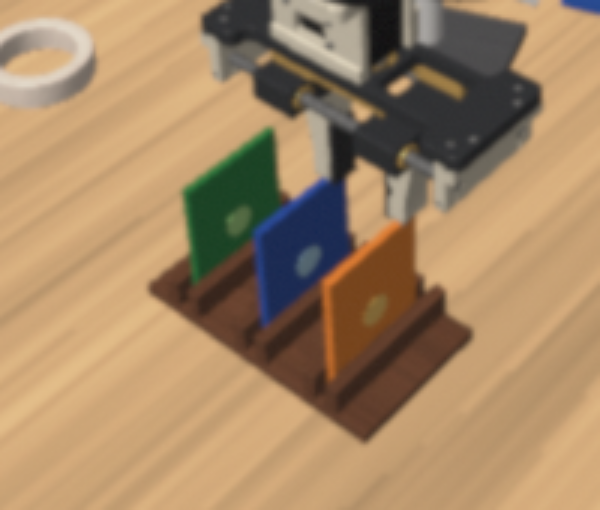

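The jaws are above the amber blank at crop (370,290), one finger on each side of its plane, and blue is clear. Descending now.

>>> arm_command(series=[0,0,0,-0.02,0.01,0.3,0.45,0,0,0,-0.02,0.01,0.6,0.45,0,0,0,-0.02,0.01,0.83,0.45,0,0,0,-0.02,0.01,0.83,0.45,0,0,0,-0.02,0.01,0.83,0.45])

```text
t: 7.35
eef_pos: [0.411, 0.2062, 0.0933]
ee_rot: [-3.14, 0.002, -1.573]
force: [0.4, -0.1, 1.0]
width: 0.0395
gripper_force: 0.0
```

>>> arm_command(series=[0,0,0,0,0,0,0,0,0,0,0,0,0,0,0,0,0,0,0,0,0,0,0,0,0,0,0,0,0,0,0,0,0,0,0], force=35)

```text
t: 7.98
eef_pos: [0.4104, 0.2055, 0.0917]
ee_rot: [-3.141, 0.0, -1.573]
force: [1.3, 0.4, 0.3]
width: 0.0058
gripper_force: 35.0
```

>>> arm_command(series=[0,0,0,0,0,-0.2,0,0,0,0,0,0,-0.5,0,0,0,0,0,0,-0.8,0,0,0,0,0,0,-1,0,0,0,0,0,0,-1,0])

```text
t: 8.6
eef_pos: [0.4103, 0.2058, 0.1926]
ee_rot: [-3.14, 0.002, -1.573]
force: [0.5, 0.5, -2.1]
width: 0.0059
gripper_force: 35.0
```

>>> arm_command(series=[0,0,0,0,0,-0.4,0,0,0,0,0,0,-0.8,0,0,0,0,0,0,-1,0,0,0,0,0,0,-1,0,0,0,0,0,0,-1,0])

```text
t: 9.22
eef_pos: [0.4093, 0.2048, 0.2897]
ee_rot: [3.139, -0.002, -1.574]
force: [-0.2, 1.1, -1.9]
width: 0.006
gripper_force: 35.0
```

```bash
cat >> h.py <<'E'
H=R.from_euler("ZY",[.334,-.30]).as_matrix();G=np.array([.5953,-.0772,.105])+.085*H[:,2]
RT=R.from_matrix(np.c_[-H[:,1],-H[:,0],-H[:,2]])
E
python3 - <<'E'
from h import *
T=G+.162*H[:,2];print(T,RT.as_euler("xyz"));go(T,RT)
s=arm.grab_frame("side");t=arm.grab_frame("top");cv2.imwrite("pics/x.png",s)
for n,im in(("side",s),("top",t)):
  for nm,lo,hi in(("amber",(8,150,80),(18,255,255)),("green",(55,120,30),(85,255,160)),("blue",(108,150,60),(125,255,255))):
    print(n,nm,[(c,a) for c,a,p in blobs(im,lo,hi,60)])
E
```

```text
[ 0.52634023 -0.10112906  0.34096811] [-2.84159265e+00  2.22044605e-16 -1.23679633e+00]
t 9.22 pos [0.4093 0.2048 0.2897] rpy [ 3.139e+00 -2.000e-03 -1.574e+00] w 0.0060 gf 35.0 F [-0.2  1.1 -1.9] q [ 0.9  -0.03 -0.37 -0.   -1.23 -0.9 ]
turn [ 0.191 -0.033 -0.213] shift [ 3.057 -1.178 -0.511]
side amber [([527.1, 113.0], 1350), ([489.9, 119.3], 65), ([290.3, 132.1], 281), ([247.8, 255.9], 1103)]
side green [([205.1, 210.8], 154), ([206.2, 296.8], 757)]
side blue [([396.3, 200.9], 242), ([331.5, 226.9], 305), ([229.4, 310.3], 780)]
top amber [([411.6, 103.7], 788), ([37.3, 235.0], 1098)]
top green [([276.4, 109.6], 196), ([165.1, 218.8], 74)]
top blue [([16.8, 149.0], 500), ([426.1, 247.2], 193)]
```

>>> arm_command(series=[0.05,-0.01,-0.05,0.3,-0.1,-0.2,0,0.1,-0.02,-0.1,0.6,-0.25,-0.4,0,0.14,-0.025,-0.16,0.9,-0.4,-0.6,0,0.19,-0.033,-0.213,1,-0.4,-0.6,0,0.19,-0.033,-0.213,1,-0.4,-0.6,0])

```text
t: 9.95
eef_pos: [0.4485, 0.1037, 0.3507]
ee_rot: [-2.841, 0.001, -1.237]
force: [-0.9, -0.8, -1.2]
width: 0.0059
gripper_force: 35.0
```

```bash
python3 -c "
from h import *
go(G+.165*H[:,2],RT)"
```

```text
t 9.95 pos [0.4485 0.1037 0.3507] rpy [-2.841e+00  1.000e-03 -1.237e+00] w 0.0059 gf 35.0 F [-0.9 -0.8 -1.2] q [ 0.76 -0.26 -0.51  0.14 -1.05 -0.48]
turn [-0.001  0.001 -0.   ] shift [ 2.19  -0.032  0.079]
```

>>> arm_command(series=[0,0,0,0.3,0,0,0,0,0,0,0.7,0,0,0,0,0,0,1,0,0,0])

```text
t: 10.32
eef_pos: [0.483, 0.0102, 0.3505]
ee_rot: [-2.843, 0.002, -1.237]
force: [1.0, -0.1, -1.3]
width: 0.0055
gripper_force: 35.0
```

>>> arm_command(series=[0,0,0,0.4,0,0,0,0,0,0,0.8,0,0,0,0,0,0,1,0,0,0,0,0,0,1,0,0,0])

```text
t: 10.82
eef_pos: [0.5161, -0.0844, 0.3497]
ee_rot: [-2.844, 0.002, -1.239]
force: [-0.9, 0.9, -2.2]
width: 0.0059
gripper_force: 35.0
```

Run:
```python
from h import *
go(G+.032*H[:,2],RT)
s=arm.grab_frame("side");t=arm.grab_frame("top")
z=lambda im,x,y,w,h,k:cv2.resize(im[y:y+h,x:x+w],None,fx=k,fy=k,interpolation=cv2.INTER_CUBIC)
cv2.imwrite("pics/p4.png",np.hstack([z(s,200,70,160,200,2.5),z(t,200,90,150,200,2.5)]))
```

```text
t 10.82 pos [ 0.5161 -0.0844  0.3497] rpy [-2.844e+00  2.000e-03 -1.239e+00] w 0.0059 gf 35.0 F [-0.9  0.9 -2.2] q [ 0.18 -0.1  -0.31 -0.05 -1.07  0.17]
turn [ 0.001  0.001 -0.002] shift [ 0.194 -0.018  1.396]
```

View pics/p4.png

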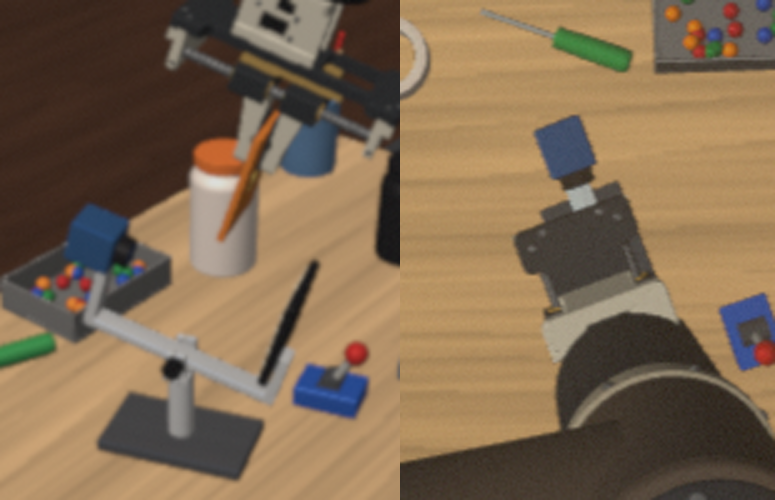

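The crop shows the blank, at side (248,175), directly above the gap and parallel to the panel at (290,320), with everything clear. I'll lower it along the head's z.

>>> arm_command(series=[0,0,0,0.19,-0.02,0,0,0,0,0,0.19,-0.02,0.25,0,0,0,0,0.19,-0.02,0.5,0,0,0,0,0.19,-0.02,0.75,0,0,0,0,0.19,-0.02,0.95,0,0,0,0,0.19,-0.02,1,0,0,0,0,0.19,-0.02,1,0])

```text
t: 11.8
eef_pos: [0.5516, -0.0905, 0.2566]
ee_rot: [-2.841, 0.001, -1.235]
force: [0.5, -0.8, -0.7]
width: 0.0059
gripper_force: 35.0
```

>>> arm_command(series=[0,0,0,0,0,0.15,0,0,0,0,0,0,0.3,0,0,0,0,0,0,0.39,0,0,0,0,0,0,0.39,0,0,0,0,0,0,0.39,0])

```text
t: 12.42
eef_pos: [0.5627, -0.0874, 0.2194]
ee_rot: [-2.84, 0.001, -1.236]
force: [0.0, -0.6, -1.2]
width: 0.0058
gripper_force: 35.0
```

Run:
```python
from h import *
go(G+.032*H[:,2],RT)
s=arm.grab_frame("side");t=arm.grab_frame("top")
z=lambda im,x,y,w,h,k:cv2.resize(im[y:y+h,x:x+w],None,fx=k,fy=k,interpolation=cv2.INTER_CUBIC)
c=z(s,215,110,130,150,4)
def pt(v,col):
    p=(proj("side",G+H@v)-[215,110]+.5)*4;cv2.circle(c,tuple(p.astype(int)),3,col,-1)
for v in((0,.04,.05),(0,-.04,.05),(0,.04,-.05),(0,-.04,-.05)): pt(np.array(v),(0,255,0))
cv2.imwrite("pics/p5.png",c)
for c_,a,p in blobs(s,(5,150,60),(18,255,255),60): print(c_,a)
print(proj("side",G))
```

```text
t 12.43 pos [ 0.5627 -0.0874  0.2194] rpy [-2.840e+00  1.000e-03 -1.236e+00] w 0.0058 gf 35.0 F [ 0.  -0.6 -1.2] q [ 0.15  0.07 -0.44 -0.08 -0.77  0.23]
turn [-0.001  0.001  0.   ] shift [0.01  0.011 0.024]
[487.4, 106.3] 1104
[519.1, 112.5] 573
[281.3, 185.6] 193
[283.77183962 185.03938253]
```

View pics/p5.png

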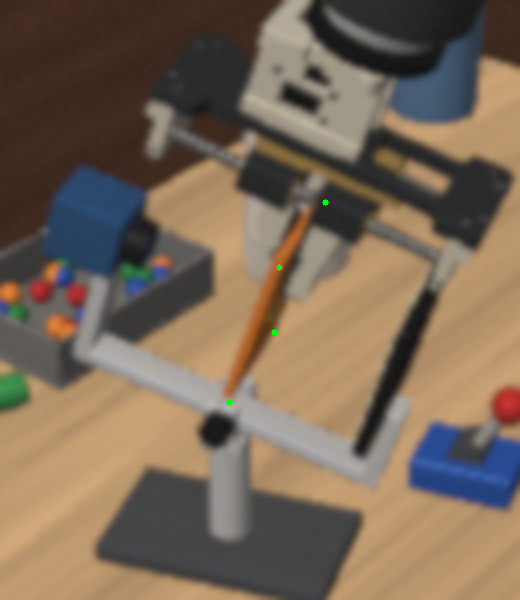

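The blank sits in the gap, at side crop (270,300). Its bottom corner meets the predicted one at (229,402), it is parallel to the panel, and it is clear of the bar, lens and panel. The measured wrist force is close to zero, so I'm handing the job in.

>>> arm_command(series=[0,0,0,0.01,0.01,0.01,0,0,0,0,0.01,0.01,0.01,0,0,0,0,0.01,0.01,0.01,0,0,0,0,0.01,0.01,0.01,0])

```text
t: 13.02
eef_pos: [0.5622, -0.0885, 0.218]
ee_rot: [-2.84, 0.001, -1.236]
force: [0.7, -0.2, -1.2]
width: 0.0058
gripper_force: 35.0
```

```bash
python3 -c "
from station import arm
print(arm.job_done())"
```

```text
the job is handed in; nothing more can be done
None
```

I pushed the light's lever over to its stop and handed in the job at about 13 s with the amber blank held in the middle of the gap, square to the lens; the hand-in gave no verdict.

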